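# Lay the standing tape roll flat and park it on the cork

## Task

The roll of blue painter's tape stands on edge in the way. Tip it over by pushing on it so that it lies flat on the table with its yellow end plate on top, then push it along the table until it lies wholly on the round cork inlay. Never pick the roll up, and leave the other things on the table undisturbed.

Things in the scene. Friction and masses are not known exactly. Their poses are not given: they have to be found in the camera images.
- tape_center (a point): centre of a loose roll of blue painter's tape on a plastic spindle, 0.2 to 0.37 kg, 50 mm long along its axis, with an octagonal plate at each end (110 mm across flats, 119 across corners, 5 thick). It starts standing on a flat of both plates, axis level, centre 55 mm up; lying flat it is 50 mm high, centre 25 mm up. x axis: along the roll's axis, out of the yellow plate; z: up while it stands.
- tape_yellow (a point): centre of the outer face of the roll's yellow end plate, 25 mm from the roll's centre along x; the other plate is black, the tape between is 100 mm across. At the start yellow faces the robot within 60 degrees either side. Pushed high up, the roll tips about the far plate's lower edge and past 24 degrees falls by itself; pushed low, it slides.
- cork: round cork inlay, 164 mm diameter, flush with the table top (nothing to catch on), fixed; origin at its centre on the table. It lies on one side (left or right) of the middle, the roll on the other.
- stapler: press-button stapler in silver aluminium, 40 x 150 x 66 mm, long side along its y axis, loose; origin at the centre of its underside. Bystander.
- cup: teal plastic pencil cup with pencils, 80 mm across, 100 mm high (pencils up to 190 mm), loose; origin at the centre of its underside. Bystander.
- bottle: brown glass bottle, capped, 62 mm diameter, 170 mm high, loose; origin at the centre of its underside. Bystander.
- coaster: round white ceramic coaster, 90 mm diameter, 8 mm thick, loose; origin at the centre of its underside. Bystander.
- eraser: white eraser in a red sleeve, 22 x 55 x 13 mm, long side along its y axis, loose; origin at the centre of its underside. Bystander.
- staplebox: small cardboard box of staples with a green band, 45 x 75 x 30 mm, loose; origin at the centre of its underside. Bystander.
Things that resemble listed ones, but are neither listed nor needed, are in the scene too. There is more than one size of the part that bears tape_center; the job needs the smallest.

How it is judged:
On the way:
1. the roll lies flat on the table, yellow plate on top (angle between tape_center's own x axis and vertical below 0.12 rad and height (world z) of tape_center below 0.032 m), for 0.2 s.
At the end, for the whole second after the job is handed in: the roll lies flat on the table (axis within 7 degrees of vertical, centre below 32 mm) with the yellow plate on top, at rest, its centre within 24 mm of the cork's centre (all of step 1 and horizontal distance between tape_center and cork below 0.024 m and linear speed of tape below 0.02 m/s); the robot touches nothing.
It fails at once if the roll is lifted off the table (centre above 72 mm, or above 48 mm while level) (height (world z) of tape_center above 0.072 m or (angle between tape_center's own x axis and vertical below 0.3 rad and height (world z) of tape_center above 0.048 m)).
It fails at once if another thing on the table is shifted by more than 15 mm (distance of any of stapler, cup, bottle, coaster, eraser, staplebox from where it was at the start of the episode above 0.015 m).
It fails at once if the bottle or the pencil cup is tipped (angle between any of bottle, cup's own z axis and vertical above 0.3 rad).
It also fails if it takes over 64 s, if anything falls off the work surface, if the arm or the gripper's body presses on something with over 40 N, if the wrist force passes 120 N, or if a joint passes its speed limit or range.

## Robot

A 6-joint arm with a two-finger parallel gripper is mounted at the origin on the work surface. World frame = base frame: x ahead of the robot, y to its left, z up, the work surface at z = 0. Lengths are in m, angles in rad, forces in N, time in s.
With the tool pointing down it reaches from about 0.375 to 0.9 m from the base axis. Payload 3.1 kg.
Tool frame: the origin (TCP) lies midway between the tips of the shut fingers; the grasp point (between the pads) lies 19 mm behind it (manip.tcp_to_grasp is the distance from the TCP to the grasp point, in m); z points along the fingers, y is the line along which they close (so a half turn about z gives the same grasp; the last joint's range is limited). The gripper opens to 85 mm and grips with 20 to 120 N. Pads are 22 mm wide; open, the fingers measure 114 mm over their backs; the gripper's body (76 mm by 85 mm) begins 54 mm behind the grasp point. The pads swing forward as they close: fully open they stand 13 mm farther back than shut.
Start: joints at [1.03, 0.527, 1.433, -0, 1.181, -0.178], TCP at [0.221, 0.585, 0.231] pointing down, gripper open.
Joint ranges: [-3.08, 3.08], [-0.75, 2.2], [0.22, 2.44], [-1.43, 4.57], [0, 2.65], [-2.85, 2.85]. Speed limits (rad/s): [2.79, 2.79, 3.14, 3.14, 3.14, 3.14].

## Interface

Orientations are given as a unit quaternion [x, y, z, w].
In Python, from station import manip gives the robot as it stands. The module is installed in compiled form; this text tells all that it offers.
- The arm moves only by the shell command python3 -m crank 'ROWS' [OPENING] [FORCE]. ROWS is JSON, a list of rows, each a list of 2 entries, a list of its own where there are three numbers: the shift along the tool's x, y, z in cm, then the turn about the tool's z in degrees. In form: [[[x, y, z], spin], ...]. A call has 1 to 10 rows; each row is the pose to reach, as a shift and turn from the pose commanded when the call began, along the tool's axes at that moment; what a row does not reach only later rows make up. A row lasts 1/10 s, in which the tool goes at most 50 mm and 8.59 degrees, less where a joint would pass 70% of its speed; a pose out of reach is approached as far as the arm can. A call with a gripper value outside its range is refused whole. OPENING is the finger opening in cm, from 0 to 8.54, set as the call begins (- or left out, the last holds). The fingers move at their own pace and stop on an object; FORCE is the grip in N (left out, the last holds). Time passes only in rows, so rows that repeat a pose let the fingers close. It gives the time, the measured TCP pose, the force and the opening at its end, in the units of the state.
- manip.sense(): the state, without advancing time (a new reading comes with each control period).
- manip.snapshot(name): name is "side" or "top"; returns the picture (400x640x3 uint8, red, green, blue); there is no depth.
- manip.camera_params(name): a dict with "fx", "fy", "cx", "cy" (pixels), "k1" (the pictures are not rectified: a ray, as slopes to the right and down, at radius r is drawn at 1 + k1 r^2 times it, then the intrinsics apply), "pose" (4x4, takes a point from camera to world coordinates). Camera axes: x right, y up, looking along -z (the intrinsics and any distortion apply to the point x, -y, -z); pixel columns grow to the right and rows downward; lengths in m; the calibration is good to about 2 mm. A picture is of the moment at which its call begins. camera_params takes no time and is no camera call.
- manip.sign_off(): hands the job in, once; it reports no verdict.
The state is a dict: "t": time; "q": joint angles; "qd": joint speeds; "tau": joint torques, N m; "tcp_pos": TCP position; "tool_rot": TCP orientation; "force": force on the tool from outside, world axes, zero at the start; "ft_torque": the same for the moment, N m; "finger_gap": opening from 0.0 (shut) to 1.0 (fully open).
Only numpy, scipy, OpenCV 4.12 (cv2) and the standard library are available. Lean on these libraries where they do the work, as an engineer would, in place of code of your own. Each camera call takes 0.05 s, during which the arm holds its last target. There are 200 camera calls.

## Working session

There is one attempt and no reset: what is moved stays moved. The work goes in short steps, Python scripts to look and compute and a shell command to move; the robot and the scene stay as the last step left them, time stands still between calls to the robot, and variables do not carry over. Pictures are saved under pics/ and viewed, on a budget of 10 in all, crops included, one or two more only if the job needs it, and the job is handed in when it is done.

```bash
mkdir -p pics; cat > h.py <<'E'
import numpy as np, cv2
from station import manip
def save(n,f):
    im=manip.snapshot(n); cv2.imwrite(f,im[:,:,::-1]); return im
def ray(n,u,v):
    c=manip.camera_params(n); d=np.array([(u-c['cx'])/c['fx'],(v-c['cy'])/c['fy']]); s=d.copy()
    for _ in range(30): s=d/(1+c['k1']*(s@s))
    P=np.array(c['pose']); return P[:3,3],P[:3,:3]@np.array([s[0],-s[1],-1])
def onz(n,u,v,z):
    o,d=ray(n,u,v); return o+d*(z-o[2])/d[2]
def proj(n,p):
    c=manip.camera_params(n); P=np.array(c['pose']); q=P[:3,:3].T@(np.array(p)-P[:3,3]); s=np.array([q[0],-q[1]])/-q[2]
    s=s*(1+c['k1']*(s@s)); return s*[c['fx'],c['fy']]+[c['cx'],c['cy']]
E
python3 - <<'E'
from h import *
save('top','pics/top1.png'); save('side','pics/side1.png')
for n in('top','side'): print(n,np.round(manip.camera_params(n)['pose'],2).tolist(), manip.camera_params(n)['fx'],manip.camera_params(n)['k1'])
s=manip.sense(); print(s['t'],s['tcp_pos'],s['tool_rot'],s['finger_gap'])
E
```

```text
top [[0.17, 0.96, -0.22, 0.35], [-0.99, 0.16, -0.04, -0.0], [-0.0, 0.23, 0.97, 1.0], [0.0, 0.0, 0.0, 1.0]] 398.52969812429626 -0.03125542658111901
side [[0.99, 0.07, -0.08, 0.47], [-0.1, 0.67, -0.73, -0.84], [0.0, 0.74, 0.67, 0.84], [0.0, 0.0, 0.0, 1.0]] 483.00953223329896 -0.019064560262772843
0.1 [0.22087262 0.58400204 0.23043373] [ 1.79916783e-01  9.83681364e-01 -9.02265092e-04 -3.33393759e-04] 0.9995922821984815
```

View pics/top1.png

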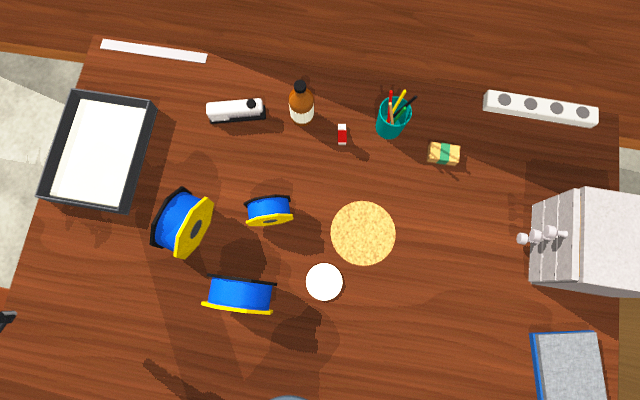

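View pics/side1.png

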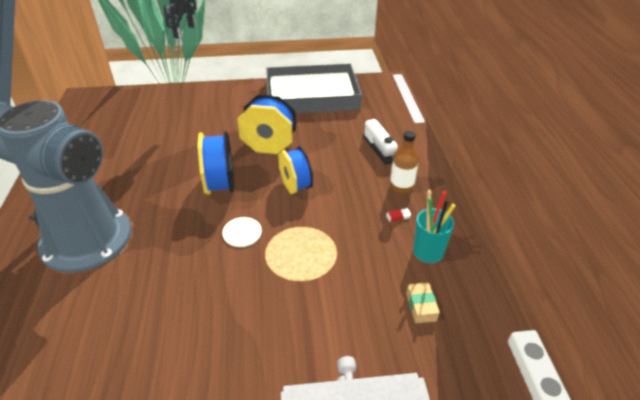

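Candidates in the top view: large rolls at (182,222) and (240,293), and a smaller roll at (269,210). In the side view they are at (267,125), (215,163) and (295,170). The job needs the smallest, so I choose (269,210). I'll check that in a close crop and measure it along with the cork.

```bash
cat > m.py <<'E'
from h import *
import sys
def hsv(f): return cv2.cvtColor(cv2.imread(f),cv2.COLOR_BGR2HSV)
t=hsv('pics/top1.png'); s=hsv('pics/side1.png')
def blob(h,lo,hi,roi):
    m=cv2.inRange(h,lo,hi); k=np.zeros_like(m); x0,y0,x1,y1=roi; k[y0:y1,x0:x1]=m[y0:y1,x0:x1]
    c=max(cv2.findContours(k,0,2)[0],key=cv2.contourArea); return c
for n,h,roi in(('top',t,(325,195,402,270)),('side',s,(260,222,342,285))):
    c=blob(h,(12,70,120),(32,255,255),roi); e=cv2.fitEllipse(c)
    P=np.array([onz(n,*p[0],0)[:2] for p in c]); cc,r=cv2.minEnclosingCircle(P.astype(np.float32)); print('cork',n,cc,r)
Y=((22,150,80),(32,255,255)); B=((100,120,40),(125,255,255))
for n,h,roi in(('top',t,(240,190,300,232)),('side',s,(272,142,315,197))):
    for nm,col in(('Y',Y),('B',B)):
        c=blob(h,*col,roi); a=cv2.approxPolyDP(c,1.5,True)[:,0]; print(n,nm,cv2.contourArea(c),cv2.boundingRect(c),a.tolist())
a=cv2.imread('pics/top1.png')[180:240,235:305]; b=cv2.imread('pics/side1.png')[135:205,265:330]
r=lambda x:cv2.resize(x,(390,420),interpolation=cv2.INTER_CUBIC)
cv2.imwrite('pics/crop.png',np.hstack([r(a),r(b)]))
# other things on table (rough)
for nm,n,p,z in(('coaster','top',(324,282),.008),('eraser','top',(342,134),.01),('cup','top',(392,125),.05),('cupS','side',(430,250),.01),('bottleS','side',(403,190),.02),('Lroll1','side',(270,152),0.0),('Lroll2','side',(215,190),0),('stapler','top',(236,112),.04),('box','top',(444,154),.03)): print(nm,np.round(onz(n,*p,z),3))
E
python3 m.py
```

```text
cork top (0.5065795183181763, -0.09740424156188965) 0.08351965993642807
cork side (0.5047825574874878, -0.09929870814085007) 0.09785930067300797
top Y 350.0 (246, 214, 47, 12) [[292, 214], [261, 216], [246, 220], [246, 223], [249, 225], [280, 223], [292, 219]]
top B 617.0 (247, 197, 43, 22) [[288, 200], [282, 197], [271, 197], [252, 201], [247, 204], [249, 218], [275, 212], [289, 213]]
side Y 539.0 (272, 142, 25, 52) [[272, 142], [272, 153], [278, 154], [279, 169], [284, 184], [289, 192], [293, 193], [296, 191], [294, 176], [289, 161], [284, 154], [284, 148], [290, 142]]
side B 487.0 (288, 149, 23, 40) [[288, 151], [292, 158], [298, 177], [298, 187], [300, 188], [310, 184], [310, 171], [305, 156], [299, 149]]
coaster [ 0.37  -0.022  0.008]
eraser [ 0.755 -0.006  0.01 ]
cup [ 0.784 -0.128  0.05 ]
cupS [ 0.802 -0.131  0.01 ]
bottleS [0.785 0.069 0.02 ]
Lroll1 [0.45  0.295 0.   ]
Lroll2 [0.3   0.142 0.   ]
stapler [0.757 0.275 0.04 ]
box [ 0.737 -0.273  0.03 ]
```

View pics/crop.png

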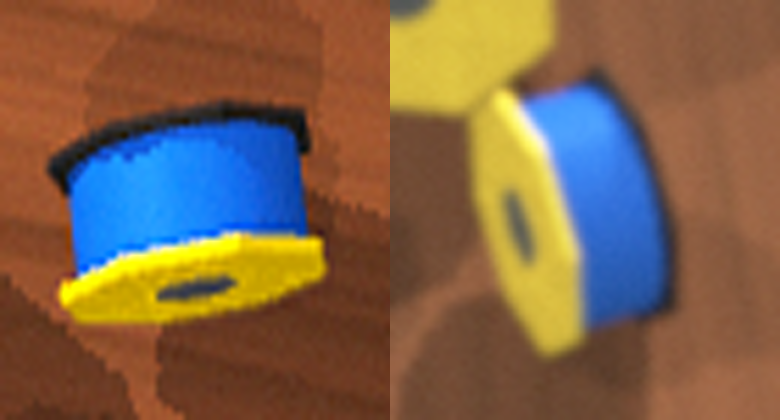

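The crop confirms it: (269,210) is clearly the smallest roll. Its yellow plate faces the robot and its hole is at top (270,221) and side (286,172). Next I triangulate it and get the axis direction.

```bash
python3 - <<'E'
from h import *
o1,d1=ray('top',270.3,221.1);o2,d2=ray('side',286,172.3)
A=np.stack([d1,-d2],1); k=np.linalg.lstsq(A,o2-o1,rcond=None)[0]; p,q=o1+k[0]*d1,o2+k[1]*d2
print('yellow',p,q,np.linalg.norm(p-q), 'onz', onz('top',270.3,221.1,.055),onz('side',286,172.3,.055))
for a,b,z in(((256.2,217.6),(277.7,213.6),.11),((245.8,221.1),(292.8,214),.078)):
    P,Q=onz('top',*a,z),onz('top',*b,z); e=(Q-P)[:2]; print(P,Q,np.linalg.norm(e),'axis(out yellow) deg',np.degrees(np.arctan2(-e[0]*-1,-0-e[1]*-1))if 0 else np.degrees(np.arctan2(e[1],e[0]))-90)
E
```

```text
yellow [0.4882269  0.12940033 0.0545005 ] [0.48885635 0.12946864 0.05460214] 0.0006412563209519933 onz [0.48815386 0.1293301  0.055     ] [0.48884535 0.128978   0.055     ]
[0.48262988 0.15459304 0.11      ] [0.49980113 0.10835437 0.11      ] 0.049324098731948415 axis(out yellow) deg -159.62695194868724
[0.47517932 0.18264359 0.078     ] [0.51017772 0.07725973 0.078     ] 0.11104343868351531 axis(out yellow) deg -161.62846664949888
```

```bash
python3 - <<'E'
from h import *
def tri(a,b):
    o1,d1=ray('top',*a);o2,d2=ray('side',*b)
    k=np.linalg.lstsq(np.stack([d1,-d2],1),o2-o1,rcond=None)[0]; p,q=o1+k[0]*d1,o2+k[1]*d2
    return np.round((p+q)/2,3),round(float(np.linalg.norm(p-q)),4)
print('roll1 yellow hole',tri((196,230),(264,130)))
for p in((175,255),(213,198),(190,192)): print(onz('top',*p,.08).round(3))
print('roll2 black plate edge'); 
for p in((208,276),(276,285),(202,306),(272,312)): print(onz('top',*p,.08).round(3),onz('top',*p,.12).round(3))
for p in((232,138),(232,190),(204,193)): print('side',onz('side',*p,0).round(3))
d=np.array([.949,.315]);Y=np.array([.4885,.1293])
print('standoff',Y-.055*d)
R=np.array([[-.9353,.354,0],[.354,.9353,0],[0,0,-1]]) # columns tool x,y,z
t=manip.sense()['tcp_pos']
for g in([*(Y-.055*d),.3],): print(R.T@(np.array(g)-t)*100)
E
```

```text
roll1 yellow hole (array([0.437, 0.294, 0.077]), 0.0029)
[0.37  0.327 0.08 ]
[0.516 0.27  0.08 ]
[0.521 0.328 0.08 ]
roll2 black plate edge
[0.337 0.241 0.08 ] [0.338 0.231 0.12 ]
[0.344 0.085 0.08 ] [0.344 0.081 0.12 ]
[0.27 0.24 0.08] [0.274 0.229 0.12 ]
[0.284 0.083 0.08 ] [0.287 0.079 0.12 ]
side [0.338 0.377 0.   ]
side [0.344 0.138 0.   ]
side [0.272 0.133 0.   ]
standoff [0.436305 0.111975]
[-36.85914767 -36.52238293  -6.95662654]
```

```bash
python3 -m crank '[[[0,0,-5],0],[[-4,-4,-7],-8],[[-7.5,-7.5,-7],-16],[[-11,-11,-7],-24],[[-14.5,-14.5,-7],-32],[[-18,-18,-7],-39],[[-21.5,-21.5,-7],-39],[[-25,-25,-7],-39],[[-28.5,-28.5,-7],-39],[[-32,-32,-7],-39]]' 4
```

```text
t: 1.1
tcp_pos: [0.4022, 0.1815, 0.3012]
tool_rot: [-0.159, 0.987, 0.0, -0.0]
force: [0.4, 0.1, 1.2]
finger_gap: 0.468
```

```bash
python3 -m crank '[[[-0.4,-3.3,0],0],[[-0.9,-6.6,0],0],[[-0.9,-6.6,5],0],[[-0.9,-6.6,10],0],[[-0.9,-6.6,14],0],[[-0.9,-6.6,18],0],[[-0.9,-6.6,21.2],0],[[-0.9,-6.6,21.2],0],[[-0.9,-6.6,21.2],0]]'
python3 - <<'E'
from h import *
save('side','pics/side2.png')
a=cv2.imread('pics/side2.png')[80:260,170:400]; cv2.imwrite('pics/c2.png',cv2.resize(a,None,fx=3,fy=3)); 
E
```

```text
t: 2.0
tcp_pos: [0.4311, 0.1236, 0.0892]
tool_rot: [-0.159, 0.987, 0.0, -0.001]
force: [-0.6, -0.3, 0.4]
finger_gap: 0.467
```

View pics/c2.png

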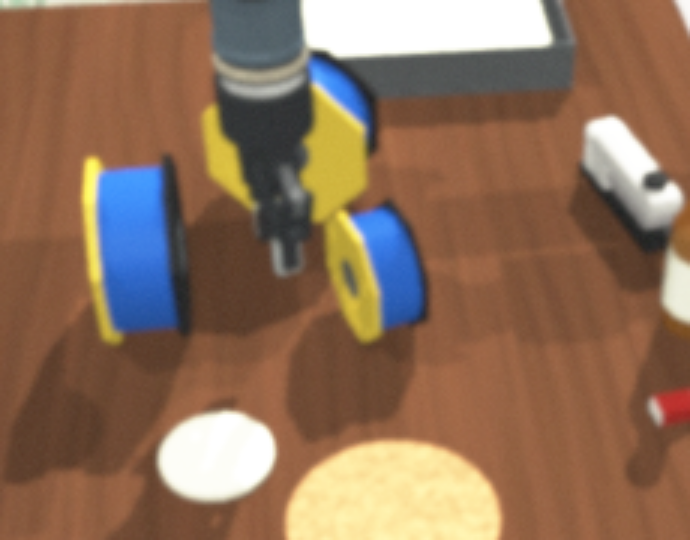

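The gripper hangs in front of the small roll's yellow plate at crop (345,275), and nothing has been disturbed. It sits 13 mm too far to one side, so I correct that and push.

```bash
python3 -m crank '[[[-1,-1.3,0],0],[[-2.5,-1.3,0],0],[[-3.5,-1.3,0],0],[[-4.2,-1.3,0],0],[[-4.8,-1.3,0],0],[[-5.4,-1.3,0],0],[[-6,-1.3,0],0]]'; python3 -m crank '[[[-0.6,0,0],0],[[-1.1,0,0],0],[[-1.6,0,0],0]]'
python3 - <<'E'
from h import *
save('side','pics/side3.png')
a=cv2.imread('pics/side3.png')[80:260,170:400]; cv2.imwrite('pics/c3.png',cv2.resize(a,None,fx=3,fy=3)); 
E
```

```text
t: 2.75
tcp_pos: [0.492, 0.1302, 0.0893]
tool_rot: [-0.159, 0.987, 0.0, -0.001]
force: [-1.5, -0.3, 0.5]
finger_gap: 0.471
t: 3.05
tcp_pos: [0.5081, 0.1352, 0.0893]
tool_rot: [-0.159, 0.987, -0.0, 0.0]
force: [0.1, -0.2, 0.5]
finger_gap: 0.466
```

View pics/c3.png

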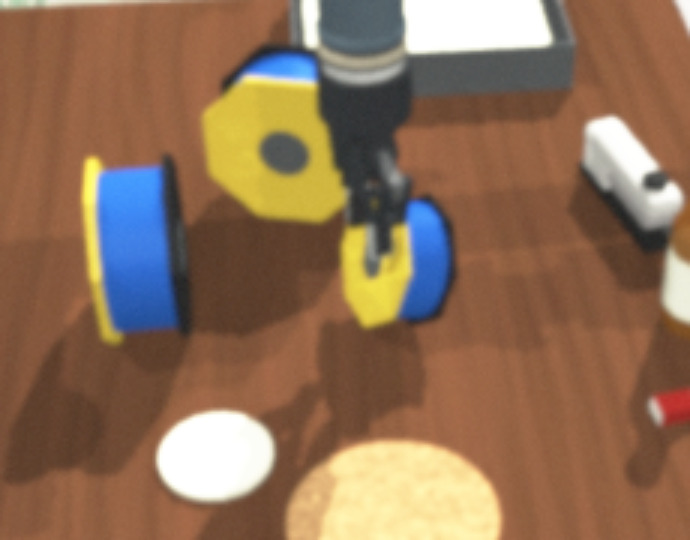

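The roll is tipping, with its yellow plate leaning at crop (378,270). I keep pushing.

```bash
python3 -m crank '[[[-0.6,0,0],0],[[-1.2,0,0],0],[[-1.8,0,0],0],[[-2.2,0,0],0],[[-2.2,0,0],0],[[-2.2,0,-3],0],[[-2.2,0,-8],0],[[-2.2,0,-12],0],[[-2.2,0,-12],0]]'
python3 - <<'E'
from h import *
save('side','pics/side4.png'); save('top','pics/top4.png')
a=cv2.imread('pics/side4.png')[80:280,170:430]; b=cv2.imread('pics/top4.png')[150:300,200:420]
cv2.imwrite('pics/c4.png',np.vstack([cv2.resize(a,(500,300)),cv2.resize(b,(500,300))]))
E
```

```text
t: 4.0
tcp_pos: [0.5321, 0.1423, 0.215]
tool_rot: [-0.159, 0.987, -0.001, 0.006]
force: [0.7, 0.0, -0.4]
finger_gap: 0.469
```

View pics/c4.png

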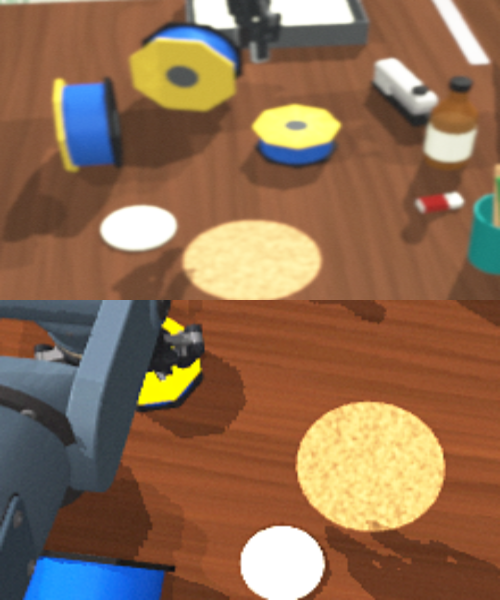

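The roll lies flat with yellow on top, at composite (297,127). I measure it from the side view on the z = 50 mm plane.

```bash
cat > r.py <<'E'
from h import *
import sys
def roll(f,roi,n='side'):
    h=cv2.cvtColor(cv2.imread(f),cv2.COLOR_BGR2HSV); m=cv2.inRange(h,(22,150,80),(33,255,255)); k=np.zeros_like(m); x0,y0,x1,y1=roi; k[y0:y1,x0:x1]=m[y0:y1,x0:x1]
    c=max(cv2.findContours(k,0,2)[0],key=cv2.contourArea)
    P=np.array([onz(n,*p[0],.05)[:2] for p in c],np.float32); print(cv2.boundingRect(c)); return cv2.minEnclosingCircle(P),P
E
python3 - <<'E'
from r import *
(c,r),P=roll('pics/side4.png',(295,145,352,192)); print(c,r,cv2.minAreaRect(P))
C=np.array([.5065,-.0975]); c=np.array(c); d=C-c; L=np.linalg.norm(d); d/=L; print('L',L,'dir',np.degrees(np.arctan2(d[1],d[0])))
g=c-d*.105; print('start',g)
R=np.array([[-.949,-.314],[-.314,.949]]); print((np.array(g)-manip.sense()['tcp_pos'][:2])@R*100, manip.sense()['q'])
E
```

```text
(301, 150, 46, 23)
(0.5904797315597534, 0.16417403519153595) 0.06063181161880493 ((0.592644214630127, 0.17582309246063232), (0.09172827005386353, 0.1185397133231163), 79.14202117919922)
L 0.27481975184886087 dir -107.79312975902296
start [0.62256575 0.26415147]
[-12.76256776   8.6438727 ] [ 5.81509654e-02  4.49334291e-01  1.65286768e+00 -3.03761784e-05
  1.03736411e+00 -1.83153377e+00]
```

```bash
python3 -m crank '[[[-2,2,0],8],[[-4,4,0],16],[[-6,6,0],24],[[-8,8,0],32],[[-10,8.6,0],40],[[-12,8.6,0],48],[[-12.8,8.6,0],56],[[-12.8,8.6,0],64],[[-12.8,8.6,0],72],[[-12.8,8.6,0],80]]' 5; python3 -m crank '[[[0,0,0],8],[[0,0,0],16],[[0,0,0],24],[[0,0,0],32],[[0,0,0],40],[[0,0,0],46],[[0,0,0],46],[[0,0,0],46]]'
python3 - <<'E'
from h import *
print(onz('side',324.6,163.3,.05))
im=save('top','pics/top5.png'); save('side','pics/side5.png')
from r import *
for f,roi,n in(('pics/side5.png',(290,140,360,192),'side'),('pics/top5.png',(235,170,310,215),'top')):
    (c,r),P=roll(f,roi,n); print(n,c,r,cv2.minAreaRect(P))
s=manip.sense();g=np.array([.6226,.2642]);q=s['tool_rot'];x,y=q[:2];X=np.array([2*x*x-1,2*x*y]);Y=np.array([2*x*y,2*y*y-1]);e=g-s['tcp_pos'][:2];print('yawx',np.degrees(np.arctan2(X[1],X[0])),'shift cm',e@X*100,e@Y*100,s['q'][5])
a=cv2.imread('pics/side5.png')[80:280,170:430]; b=cv2.imread('pics/top5.png')[150:300,200:420]
cv2.imwrite('pics/c5.png',np.vstack([cv2.resize(a,(500,300)),cv2.resize(b,(500,300))]))
E
```

```text
t: 5.1
tcp_pos: [0.6214, 0.2633, 0.2061]
tool_rot: [0.516, 0.857, -0.002, -0.002]
force: [-0.2, 0.1, -0.1]
finger_gap: 0.589
t: 5.9
tcp_pos: [0.622, 0.2634, 0.2074]
tool_rot: [0.807, 0.591, -0.002, -0.001]
force: [-1.0, -0.5, 0.6]
finger_gap: 0.586
[0.59266106 0.1621911  0.05      ]
(301, 149, 46, 23)
side (0.5906826257705688, 0.16518761217594147) 0.060888417065143585 ((0.5921545028686523, 0.17886728048324585), (0.09358232468366623, 0.11899640411138535), 81.58998107910156)
(242, 170, 47, 33)
top (0.588731586933136, 0.16393382847309113) 0.059856392443180084 ((0.5726489424705505, 0.16051805019378662), (0.08125343918800354, 0.11467980593442917), 9.569878578186035)
yawx 72.35252391139726 shift cm 0.06489711583309779 -0.006557391003836823 0.5435894827445266
```

View pics/c5.png

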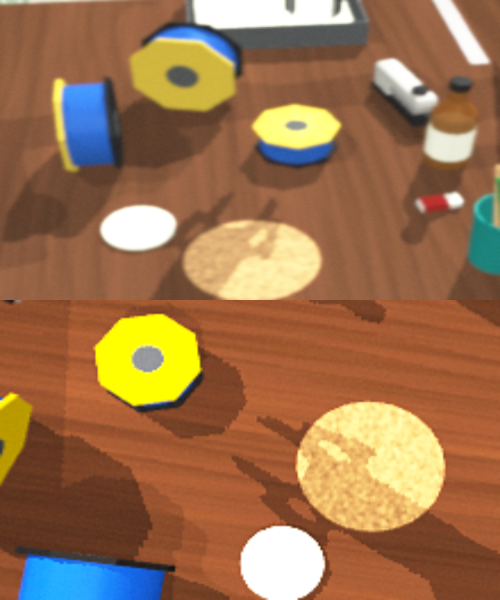

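Both views put the roll's centre at (0.590, 0.164), with the hole at composite (148,358), and the gripper is behind it on the line to the cork. I go down and push.

```bash
python3 -m crank '[[[0,0,4],0],[[0,0,8],0],[[0,0,12],0],[[0,0,15],0],[[0,0,17],0],[[0,0,18.5],0],[[0,0,18.5],0],[[-1,0,18.5],0],[[-2,0,18.5],0],[[-3,0,18.5],0]]'; for i in 1; do python3 -m crank '[[[-1,0,0],0],[[-2,0,0],0],[[-3,0,0],0],[[-4,0,0],0],[[-5,0,0],0],[[-6,0,0],0],[[-7,0,0],0],[[-8,0,0],0],[[-9,0,0],0],[[-10,0,0],0]]'; done
python3 - <<'E'
from h import *
im=save('top','pics/top6.png'); save('side','pics/side6.png')
a=cv2.imread('pics/side6.png')[80:280,170:430]; b=cv2.imread('pics/top6.png')[150:300,200:420]
cv2.imwrite('pics/c6.png',np.vstack([cv2.resize(a,(500,300)),cv2.resize(b,(500,300))]))
E
```

```text
t: 7.0
tcp_pos: [0.6144, 0.2343, 0.0258]
tool_rot: [0.808, 0.59, 0.001, 0.001]
force: [-0.4, -0.3, -0.2]
finger_gap: 0.581
t: 8.0
tcp_pos: [0.583, 0.1392, 0.0243]
tool_rot: [0.808, 0.59, -0.0, -0.0]
force: [1.4, 4.0, 3.3]
finger_gap: 0.588
```

View pics/c6.png

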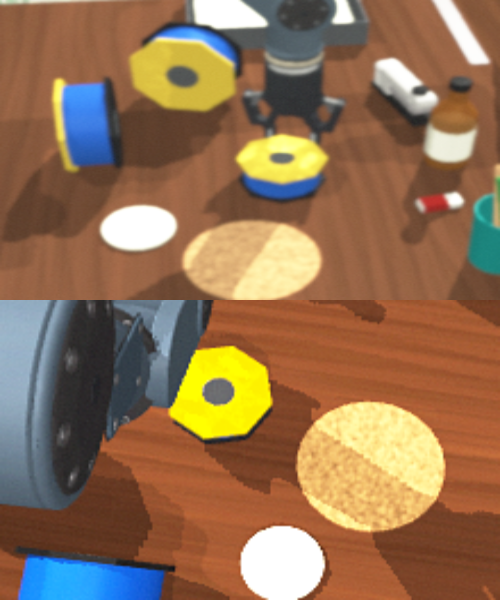

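The roll is sliding ahead of the fingers, with its hole at composite (218,391), which is top (295.9,195.5). I compute what is left.

```bash
cat > k.py <<'E'
from h import *
def rem(u,v):
    s=manip.sense(); c=onz('top',u,v,.05)[:2]; t=s['tcp_pos'][:2]; x,y=s['tool_rot'][:2]
    X=np.array([2*x*x-1,2*x*y]);Y=np.array([2*x*y,2*y*y-1]); C=np.array([.506,-.098])
    print('roll',c,'rel tcp',(c-t)@X*100,(c-t)@Y*100,'remaining cm',(C-c)@X*100,(C-c)@Y*100)
E
python3 -c "
from k import *; rem(295.9,195.5)"
```

```text
roll [0.56149096 0.08047849] rel tcp -6.091741081619594 -0.18906811542630136 remaining cm -18.68981153505887 0.16199102627576234
```

Aligned within 2 mm, with 18.7 cm to go. I push 16 cm, look again, then finish.

```bash
python3 -m crank '[[[-1,0,0],0],[[-2,0,0],0],[[-3,0,0],0],[[-4,0,0],0],[[-5,0,0],0],[[-6,0,0],0],[[-7,0,0],0],[[-8,0,0],0],[[-9,0,0],0],[[-10,0,0],0]]'; python3 -m crank '[[[-1,0,0],0],[[-2,0,0],0],[[-3,0,0],0],[[-4,0,0],0],[[-5,0,0],0],[[-5.7,0,0],0],[[-6,0,0],0],[[-6,0,0],0]]'
python3 - <<'E'
from k import *
im=save('top','pics/top7.png'); save('side','pics/side7.png')
h=cv2.cvtColor(im,cv2.COLOR_RGB2HSV)[205:250,335:385]
m=cv2.inRange(h,(0,0,60),(180,70,200)); 
for c in cv2.findContours(m,0,2)[0]:
    if cv2.contourArea(c)>30:
        M=cv2.moments(c); u,v=335+M['m10']/M['m00'],205+M['m01']/M['m00']; print(u,v,cv2.contourArea(c)); rem(u,v)
a=cv2.imread('pics/side7.png')[80:280,170:430]; b=cv2.imread('pics/top7.png')[150:300,200:420]
cv2.imwrite('pics/c7.png',np.vstack([cv2.resize(a,(500,300)),cv2.resize(b,(500,300))]))
E
```

```text
t: 9.1
tcp_pos: [0.5527, 0.0439, 0.0243]
tool_rot: [0.808, 0.59, -0.0, 0.0]
force: [0.9, 1.0, -0.7]
finger_gap: 0.587
t: 9.9
tcp_pos: [0.5346, -0.0131, 0.0244]
tool_rot: [0.808, 0.59, -0.0, 0.0]
force: [0.7, 1.1, 0.6]
finger_gap: 0.584
345.48110661268555 243.74224021592443 247.0
roll [ 0.46525819 -0.05662249] rel tcp -6.306710000366535 -5.280245462152522 remaining cm -2.7016173220635653 5.140155880494867
374.0592747559275 221.00453277545327 478.0
roll [ 0.53082648 -0.11626575] rel tcp -9.9927342986321 2.780674335219547 remaining cm 0.9844069762019995 -2.920763916877202
```

View pics/c7.png

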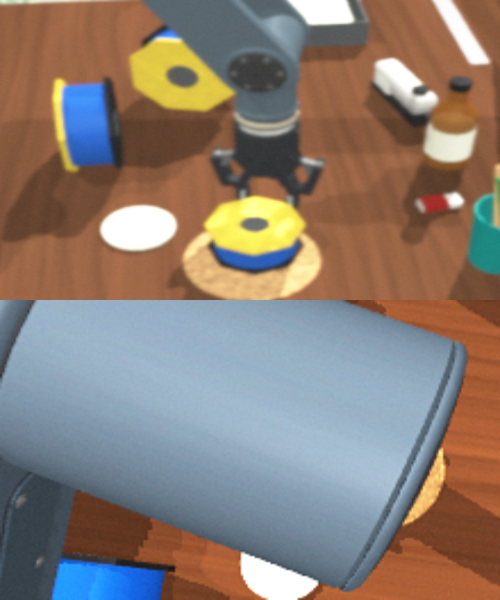

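The arm hides the roll in the top view, so those blobs are the arm. In the side view the hole is at composite (256,224), which is side (303.1,229.3). I use that.

```bash
python3 - <<'E'
from k import *
c=onz('side',303.1,229.3,.05); rem(*proj('top',c))
E
```

```text
roll [ 0.51593882 -0.07380676] rel tcp -6.401293386165838 0.07039101878889634 remaining cm -2.607033936264262 -0.2104806004465519
```

Next I push 2.6 cm more, back away, rise, and check.

```bash
python3 -m crank '[[[-0.7,0,0],0],[[-1.4,0,0],0],[[-2,0,0],0],[[-2.4,0,0],0],[[-2.6,0,0],0],[[-2.6,0,0],0],[[-1,0,0],0],[[1.5,0,0],0],[[4,0,0],0],[[5,0,0],0]]'; python3 -m crank '[[[0,0,-4],0],[[2,0,-9],0],[[6,0,-14],0],[[10,0,-18],0],[[14,0,-20],0],[[18,0,-20],0],[[21,0,-20],0],[[21,0,-20],0]]'
python3 - <<'E'
from k import *
from r import *
im=save('top','pics/top8.png'); save('side','pics/side8.png')
C=np.array([.506,-.098])
for f,roi,n in(('pics/top8.png',(325,185,405,275),'top'),('pics/side8.png',(255,190,345,290),'side')):
    (c,r),P=roll(f,roi,n); print(n,c,r,np.linalg.norm(c-C))
print(manip.sense()['tcp_pos'],manip.sense()['force'])
a=cv2.imread('pics/side8.png')[80:320,170:450]; b=cv2.imread('pics/top8.png')[60:300,200:480]
cv2.imwrite('pics/c8.png',np.vstack([cv2.resize(a,(350,300)),cv2.resize(b,(350,300))]))
E
```

```text
t: 11.0
tcp_pos: [0.5503, 0.0365, 0.0243]
tool_rot: [0.807, 0.591, -0.0, 0.0]
force: [0.7, -0.9, 0.1]
finger_gap: 0.587
t: 11.8
tcp_pos: [0.6149, 0.239, 0.2249]
tool_rot: [0.806, 0.592, 0.002, 0.0]
force: [0.4, -1.1, 0.0]
finger_gap: 0.586
(340, 207, 49, 48)
top (0.5053288340568542, -0.09552769362926483) 0.05952969565987587 0.0025617889284670686
(273, 219, 47, 36)
side (0.5061521530151367, -0.09561774134635925) 0.05970655009150505 0.0023871126560892422
[0.61317412 0.23505813 0.22359922] [ 0.05643915 -0.65787244  1.11537777]
```

View pics/c8.png

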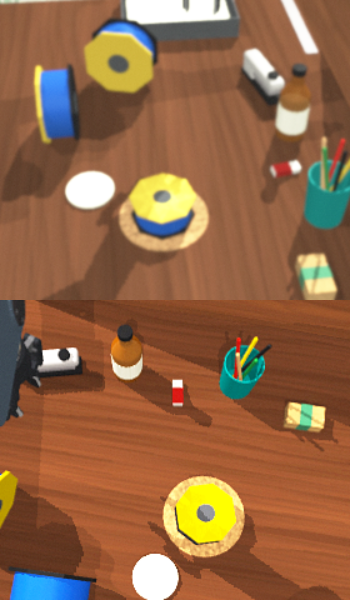

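The roll lies flat on the cork, yellow on top, with its hole at composite (205,513). It is about 2.5 mm off the cork's centre in both views, and the other things sit where they were. The gripper is clear, so I hand in.

```bash
python3 -m crank '[[[0,0,0],0],[[0,0,0],0],[[0,0,0],0]]'; python3 -c "
from station import manip; manip.sign_off()"
```

```text
t: 12.2
tcp_pos: [0.6137, 0.2337, 0.2241]
tool_rot: [0.808, 0.589, -0.0, -0.0]
force: [-0.2, -0.0, 0.2]
finger_gap: 0.582
the job is handed in; nothing more can be done
```

The smallest roll now lies flat on the cork with its yellow plate on top, and I handed the job in at 12.2 s. I tipped it over with a high push on the yellow plate. I then slid it about 27 cm along the table with the two spread fingers low behind it, never gripping or lifting it.

**Last checks:**
- **Position:** both cameras put the roll's centre about 2.5 mm from the cork's centre; the limit is 24 mm.
- **Fit:** the measured outline radius is 59.5 to 59.7 mm, which matches the 119 mm corner-to-corner size.
- **Other things:** by eye, the bystanders and the two large rolls look unmoved in the last pictures; I did not measure their shift.
- **Robot:** the gripper was clear at hand-in, about 0.35 m from the roll and 0.22 m up, and the wrist force read close to zero.

**Disagreement:** one automatic reading of the roll from the top view picked up the arm, which was covering the roll. I dropped it and used the side view instead. No other check failed or disagreed.

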